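# Hook a tape measure on the light shield, draw it back to the lamp carriage and lock it

### The arm

A 7-joint arm with a two-finger parallel gripper is mounted at the origin on the work surface. World frame = base frame: x ahead of the robot, y to its left, z up, the work surface at z = 0. Lengths are in m, angles in rad, forces in N, time in s.
With the tool pointing down it reaches from about 0.425 to 0.925 m from the base axis. Payload 6.8 kg.
Tool frame: the origin (TCP) lies between the finger pads; the fingertips stand 17 mm ahead of it and the grasp point (between the pads) lies 2 mm behind it (r.tcp_to_tips is the distance from the TCP to the fingertips, in m); z points along the fingers, x is the direction in which the jaws open and shut, and the axes are right-handed (so a half turn about z gives the same grasp; the last joint's range is limited). The gripper opens to 88 mm and grips with 3 to 60 N. Pads are 20 mm wide; open, the fingers measure 115 mm over their backs; the gripper's body (75 mm by 178 mm) begins 61 mm behind the grasp point.
Start: joints at [1.164, 0.477, 0.022, 1.555, -0.011, 1.109, -0.083], TCP at [0.199, -0.645, 0.219] pointing down, gripper open.
Joint ranges: [-2.96, 2.96], [-0.34, 2.1], [-1.41, 1.46], [0.24, 2.44], [-1.37, 4.51], [0.17, 1.92], [-2.96, 2.96]. Speed limits (rad/s): [2.39, 2.39, 3.14, 3.14, 3.14, 3.14, 3.14].

### API

Orientations are given as a unit quaternion [x, y, z, w].
In Python, from bench import r, snapshot, camera_model gives the robot as it stands.
- The arm moves only by the tool play_rows, never from a script. Its argument "moves" is a list of rows, each a list of 2 entries, a list of its own where there are three numbers: the shift along the tool's x, y, z in m, then the turn about the tool's z in degrees. In form: [[[dx, dy, dz], yaw], ...]. A call has 1 to 5 rows; each row shifts and turns the commanded pose from where the row before left it, along the tool's axes as they then stand; what a row does not reach is not made up. A row lasts 1/8 s, in which the tool goes at most 62.5 mm and 10.7 degrees, less where a joint would pass 70% of its speed; a pose out of reach is approached as far as the arm can. A call with a gripper value outside its range is refused whole. "grip" is the finger opening in m, from 0 to 0.0878, set as the call begins (left out, the last holds). The fingers move at their own pace and stop on an object; "grip_force" is the grip in N (left out, the last holds). Time passes only in rows, so rows that do not move let the fingers close. It gives the time, the measured TCP pose, the force and the opening at its end, in the units of the state.
- r.sense(): the state, without advancing time (a new reading comes with each control period).
- snapshot(name): name is "side" or "top" or "wrist"; returns the picture (400x640x3 uint8, blue, green, red); there is no depth.
- camera_model(name): a dict with "vertical_fov" (degrees; the focal length in pixels is half the picture's height over the tangent of half this angle, whatever the lens; pixels are square), "cx", "cy" (the principal point, pixels), "k1" (the pictures are not rectified: a ray, as slopes to the right and down, at radius r is drawn at 1 + k1 r^2 times it, then the intrinsics apply), "R" (3x3) and "t" (3): a world point X has camera coordinates R X + t. Camera axes: x right, y down, z forward; pixel columns grow to the right and rows downward; lengths in m; the calibration is good to about 2 mm. A picture is of the moment at which its call begins: read the wrist's pose just before it. camera_model takes no time and is no camera call; for the wrist camera it gives the pose at the moment of the call.
- r.close_job(): hands the job in, once; it reports no verdict.
The state is a dict: "time_s": time; "q": joint angles; "joint_velocities": joint speeds; "effort": joint torques, N m; "eef_pos": TCP position; "ee_rot": TCP orientation; "contact_force": force on the tool from outside, world axes, zero at the start; "torque": the same for the moment, N m; "opening": finger opening in m.
Only numpy, scipy, OpenCV 4.12 (cv2) and the standard library are available. Lean on these libraries where they do the work, as an engineer would, in place of code of your own. Each camera call takes 0.05 s, during which the arm holds its last target. There are 200 camera calls.

### The job

Measure the gap between the amber light shield and the lamp carriage: hook the tape measure's end over the far side of the shield's top edge, back the case away against its spring and set it down in the carriage's saddle, resting on the saddle floor against the front lip. Then let go and press the tape's lock button fully down, leaving the tape hooked and locked there. Feel for the shield's edge, which may stand off its foot's middle, and work gently: don't lean on the shield (keep under 15 N) or press hard into the carriage (under 30 N), and leave the other things where they are.

Things in the scene. Friction and masses are not known exactly. Their poses are not given: they have to be found in the camera images.
- tape: Loose grey tape measure, upright on the bench, about 0.4 kg. Case 84 long (x) x 36 thick (y) x 64 tall (z) mm; grasp it across the 36. Origin at the case's centre, 32 above its underside. +x points out of the mouth along the blade, z up.
- mouth (a point): Where the blade leaves the case's front face, 42 mm ahead of the tape's origin, at the blade's underside (12 below the origin). Blade 19 wide, 3 thick, straight and rigid; it only slides along x. A spring pulls it in: 3.2 N when in, plus 40 N/m drawn, 70 mm at most. When in, 14 mm of it stays out between front face and hook.
- hook (a point): Middle of the inner (case-side) face of the steel hook at the blade's end. Hook 3 thick, 22 wide, hanging 15 mm below the blade's underside, down to 27 below the case's origin (5 above its underside). 56 mm ahead of the tape's origin with the blade in, farther as it is drawn.
- lock_top (a point): Centre of the top of the black lock button, 18 (x) x 24 (y) mm, on the case's top near its front (29 ahead of the tape's origin). It stands 12 above the case when off, 6 when fully pressed.
- lock (a joint): How far the lock button is down, m: 0 off, 0.006 fully down. Pressing takes about 6 N, more near the end where it clamps the blade; it stays where left.
- shield: Fixed foot of the light shield, 74 (x) x 180 (y) mm, 20 tall. Origin on the bench under its centre. On it stands an amber panel 5 thick (x), 150 wide (y), square to the foot, its black-trimmed top edge 63 above the bench, clamped anywhere within 12 mm of the middle along the foot's x: this point does NOT tell where. Hook its +x side, case on the -x side.
- dock: Fixed lamp carriage, aluminium block 118 long (x) x 56 wide mm, with the saddle on top. Origin on the bench under the centre of the seated case; +x points to the shield, whose origin is 95 to 107 mm ahead and up to 8 to the side, within 0.05 rad of parallel. The seated case's centre is 77 above the bench; its blade then passes 2 over the shield's edge.
- seat (a point): Middle of the saddle floor under the seated case, 45 mm above the bench. Front lip: inner face 42.5 ahead, 6 thick, 6 high. Side cheeks 42 apart, 7 thick, 6 high, from 37 behind to 42 ahead. Rear open, the floor ends 68 behind. The drawn tape's spring pulls the case forward against the lip.
- fan: Bystander, to be left alone: black square cooling fan lying flat, 80 x 80 x 25 (mm).
- vial: Bystander, to be left alone: capped glass vial, 28 across, 60 tall (mm).
- jar: Bystander, to be left alone: amber glass jar with black cap, 68 across, 100 tall (mm).
- driver: Bystander, to be left alone: screwdriver lying down, 170 long (mm).
- bosshead: Bystander, to be left alone: small aluminium clamp head with black thumb screw, about 57 x 34 x 28 (mm).
- dish: Bystander, to be left alone: glass dish, 90 across, 45 tall (mm).
Things that resemble listed ones, but are neither listed nor needed, are in the scene too. Leave any yellow look-alike of the tape alone.

How it is judged:
On the way, in this order (a step that is already met when the one before it is completed fails the run):
1. the tape's hook has caught on the shield and the blade is drawn out at least 10 mm (contact force between tape and shield above 1.5 N and x of hook in the frame of tape above 0.066 m), for 0.1 s.
2. the case is seated in the saddle, hook still caught, and let go (all of step 1 and x of tape in the frame of dock between -0.005 and 0.005 m and y of tape in the frame of dock between -0.006 and 0.006 m and z of tape in the frame of dock between 0.073 and 0.081 m and angle between tape's own z axis and vertical below 0.08 rad and contact force between tape and the fingers below 0.1 N), for 0.2 s.
At the end, for the whole second after the job is handed in: The case stands upright in the saddle (within 5 mm lengthways, 6 mm sideways, 4 mm in height, 0.08 rad of upright), the hook pulls on the shield with at least 1.5 N with the blade out 10 mm or more, the lock button is at least 4.5 of 6 mm down, the tape is released and at rest (all of step 2 and value of joint lock above 0.0045 m and linear speed of tape below 0.01 m/s); the robot touches nothing.
It fails at once if the shield loaded with more than 15 N by the tape (contact force between tape and shield above 15 N).
It fails at once if the carriage pressed with more than 30 N by the tape (contact force between tape and dock above 30 N).
It fails at once if the shield leant on by the robot with more than 15 N (contact force between any of the fingers, the arm and shield above 15 N).
It fails at once if the carriage pressed by the robot with more than 30 N (contact force between any of the fingers, the arm and dock above 30 N).
It fails at once if a bystander moved more than 20 mm (distance of any of fan, vial, jar, driver, bosshead, dish from where it was at the start of the episode above 0.02 m).
It also fails if it takes over 62 s, if anything falls off the work surface, if the arm or the gripper's body presses on something with over 40 N, if the wrist force passes 120 N, or if a joint passes its speed limit or range.

## Working session

There is one attempt and no reset: what is moved stays moved. The work goes in short steps, Python scripts to look and compute and a tool call to move; the robot and the scene stay as the last step left them, time stands still between calls to the robot, and variables do not carry over. Pictures are saved under pics/ and viewed, about 8 in all and at most 12, crops included, and the job is handed in when it is done.

Besides the shell and the picture viewer there is one more tool, called after "Call:" as name(argument=value, ...) on one line, values as JSON. play_rows: Moves the arm, as the interface text tells. Its arguments: {"type":"object","properties":{"moves":{"type":"array"},"grip":{"type":"number"},"grip_force":{"type":"number"}},"required":["moves"]}

```bash
mkdir -p pics; ls
cat > h.py <<'E'
import numpy as np,cv2
from scipy.spatial.transform import Rotation as Ro
from bench import r,snapshot,camera_model
def K(m):
    f=200/np.tan(np.radians(m["vertical_fov"])/2); return f
def ray(m,u,v):
    f=K(m); xd=np.array([(u-m["cx"])/f,(v-m["cy"])/f]); x=xd.copy()
    for _ in range(20): x=xd/(1+m["k1"]*(x@x))
    R=np.array(m["R"]);t=np.array(m["t"])
    return -R.T@t, R.T@np.array([x[0],x[1],1.])
def onz(m,u,v,z):
    c,d=ray(m,u,v); return c+d*(z-c[2])/d[2]
def proj(m,X):
    X=np.asarray(X,float);p=np.array(m["R"])@X+np.array(m["t"]); x=p[:2]/p[2]; x=x*(1+m["k1"]*(x@x)); return x*K(m)+[m["cx"],m["cy"]]
def tri(m1,p1,m2,p2):
    c1,d1=ray(m1,*p1);c2,d2=ray(m2,*p2)
    s=np.linalg.lstsq(np.stack([d1,-d2],1),c2-c1,rcond=None)[0]
    a=c1+s[0]*d1;b=c2+s[1]*d2; return (a+b)/2,np.linalg.norm(a-b)
E
python3 - <<'E'
from h import *
for n in("top","side"):
    i=snapshot(n);cv2.imwrite(f"pics/{n}.png",i);m=camera_model(n)
    print(n,{k:np.round(v,4).tolist() for k,v in m.items()if k in("vertical_fov","k1","cx","cy")}, -np.array(m["R"]).T@np.array(m["t"]))
    cv2.imwrite(f"pics/{n}v.png",cv2.resize(i,(800,500)))
print(r.sense())
E
```

```text
pics
top {'vertical_fov': 53.2531, 'cx': 318.8991, 'cy': 196.3998, 'k1': -0.066} [ 0.48292123 -0.03696945  1.14269646]
side {'vertical_fov': 54.369, 'cx': 320.3408, 'cy': 197.3554, 'k1': -0.0885} [0.46163698 0.64666264 0.68563   ]
{'time_s': 0.1, 'q': array([ 1.16392621,  0.47768409,  0.02234515,  1.55629899, -0.01151242,
        1.10931467, -0.08310451]), 'joint_velocities': array([ 2.53514181e-03, -2.01713351e-04,  1.18931119e-03, -4.02710824e-05,
        1.11115781e-03, -5.26299549e-04,  1.76689797e-03]), 'effort': array([ 4.20298529e-03, -5.84086633e+01,  1.53977070e+00, -2.73311752e+01,
       -5.42550010e-02,  1.30748295e-02,  6.77165553e-05]), 'eef_pos': array([ 0.19851967, -0.64459363,  0.21812399]), 'ee_rot': array([ 8.04472551e-01, -5.93989304e-01, -6.63568726e-04, -4.25994164e-04]), 'contact_force': array([-0.00630544,  0.47951463,  0.43893774]), 'torque': array([0.00244647, 0.00970376, 0.02609496]), 'opening': 0.08806447923693064}
```

View pics/topv.png

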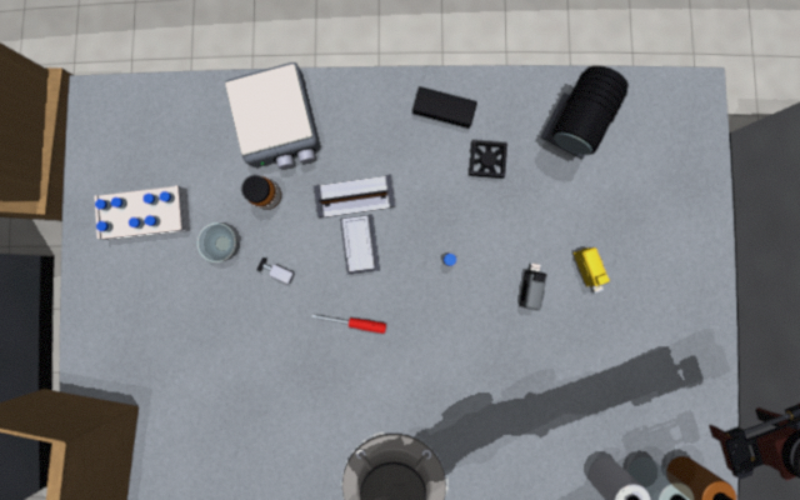

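View pics/sidev.png

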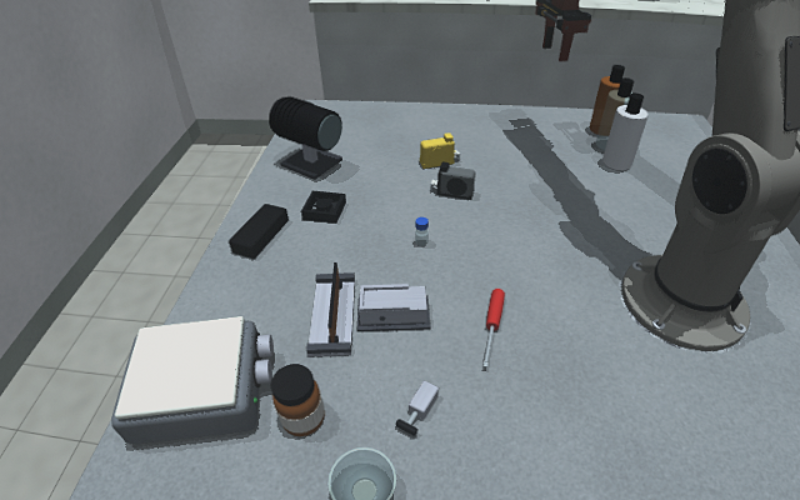

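Top view (800-px scale): tape at (533,288) with hook up-image (world +x), dock (358,243), shield (355,196), yellow decoy (593,268). Side view agrees. I'll extract contours for dock, shield and tape.

Run:
```python
from h import *
i=cv2.imread("pics/top.png");m=camera_model("top")
a=cv2.resize(i[135:225,245:325],None,fx=5,fy=5,interpolation=cv2.INTER_CUBIC)
b=cv2.resize(i[200:255,405:445],None,fx=8,fy=8,interpolation=cv2.INTER_CUBIC)
c=np.zeros((450,400+330,3),np.uint8);c[:450,:400]=a;c[:440,410:730]=b
cv2.imwrite("pics/crop1.png",c)
g=cv2.cvtColor(i,cv2.COLOR_BGR2GRAY)
hsv=cv2.cvtColor(i,cv2.COLOR_BGR2HSV)
print("grey levels bench",g[250,300],"dock",g[195,286],"shield",g[165,285],g[150,285])
def blob(mask,x0,y0,x1,y1,z,name):
    k=np.zeros_like(mask);k[y0:y1,x0:x1]=mask[y0:y1,x0:x1]
    cs,_=cv2.findContours(k,cv2.RETR_EXTERNAL,cv2.CHAIN_APPROX_NONE)
    q=max(cs,key=cv2.contourArea)[:,0].astype(float)
    w=np.array([onz(m,u,v,z)[:2] for u,v in q],np.float32)
    rc=cv2.minAreaRect(w);print(name,rc,cv2.contourArea(q.astype(np.float32)))
L=(g>165).astype(np.uint8)
blob(L,270,170,305,222,0.045,"dock")
D=(g<95).astype(np.uint8)
blob(D,405,205,445,255,0.064,"tape")
br=((hsv[...,1]>90)&(g<110)).astype(np.uint8)
blob(br,250,135,320,172,0.063,"panel")
```

```text
grey levels bench 153 dock 207 shield 187 202
dock ((0.5467923283576965, 0.0768449604511261), (0.11575864255428314, 0.05528656393289566), 7.123128890991211) 769.5
tape ((0.4479052424430847, -0.2941102981567383), (0.050657011568546295, 0.08821959793567657), 63.15127182006836) 273.0
panel ((0.6451166272163391, 0.08427640050649643), (0.00635597063228488, 0.14101223647594452), 7.223072052001953) 45.5
```

View pics/crop1.png

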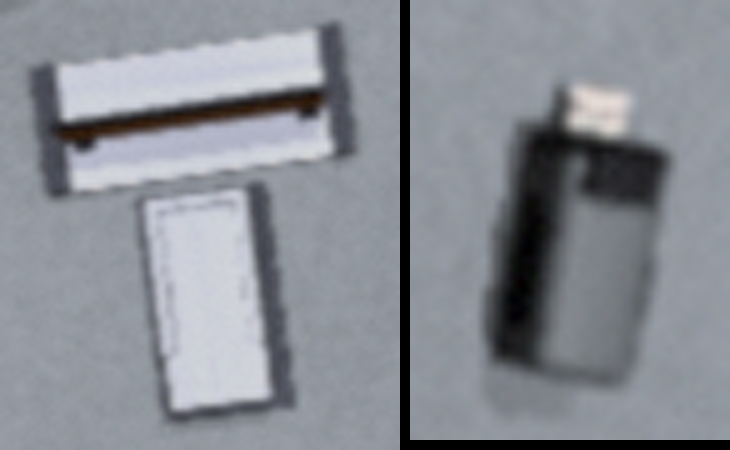

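```bash
cat >> h.py <<'E'
def plan(target,yawx,s=None):
    """world target TCP + wanted world angle (deg) of tool x -> tool-frame shift at current pose, yaw"""
    s=s or r.sense();R=Ro.from_quat(s["ee_rot"]).as_matrix()
    d=R.T@(np.array(target)-s["eef_pos"]); a=np.degrees(np.arctan2(R[1,0],R[0,0]))
    print("pos",s["eef_pos"].round(4),"toolx ang",round(a,2),"tool shift",d.round(4),"yaw",round((a-yawx+180)%360-180,2),"F",s["contact_force"].round(2),"t",s["time_s"])
E
python3 - <<'E'
from h import *
m=camera_model("top")
f=lambda x,y:onz(m,405+(x-410)/8-.5,200+y/8-.5,0.064)
p=[f(585,150),f(660,150),f(545,375),f(625,380)];print(np.round(p,4))
c=f(603,265);print(c)
print([np.degrees(np.arctan2(*(p[i]-p[i+2])[1::-1])) for i in(0,1)])
plan([c[0]-.03,c[1],.2],-98)
E
```

```text
[[ 0.4795 -0.3048  0.064 ]
 [ 0.4794 -0.3302  0.064 ]
 [ 0.404  -0.2902  0.064 ]
 [ 0.4021 -0.3172  0.064 ]]
[ 0.44079165 -0.31032976  0.064     ]
[np.float64(-10.916348353007026), np.float64(-9.548257606386404)]
pos [ 0.1985 -0.6446  0.2181] toolx ang -72.88 tool shift [-0.2569 -0.3013  0.0185] yaw 25.12 F [-0.01  0.48  0.44] t 0.1
```

Call:
play_rows(moves=[[[-0.037,-0.043,0.003],0],[[-0.037,-0.043,0.003],0],[[-0.037,-0.043,0.003],0],[[-0.037,-0.043,0.003],0],[[-0.037,-0.043,0.003],0]])

```text
time_s: 0.72
eef_pos: [0.3504, -0.4032, 0.2037]
ee_rot: [0.804, -0.594, -0.0, -0.0]
contact_force: [0.6, -0.2, -0.4]
opening: 0.0877
```

Call:
play_rows(moves=[[[-0.037,-0.043,0.003],0],[[-0.037,-0.043,0.003],0],[[0,0,0],9],[[0,0,0],9],[[0,0,0],9]])

```text
time_s: 1.35
eef_pos: [0.41, -0.3086, 0.1976]
ee_rot: [-0.642, 0.767, 0.0, -0.0]
contact_force: [0.1, -0.6, 0.5]
opening: 0.0877
```

Run:
```python
from h import *
plan([0.441,-.31,.2],-100)
m=camera_model("wrist");i=snapshot("wrist");cv2.imwrite("pics/w1.png",i);import pickle;pickle.dump(m,open("pics/w1.pkl","wb"))
C,d=ray(m,320,200);print(C,d,proj(m,[.441,-.31,.064]),m["vertical_fov"],m["k1"])
```

```text
pos [ 0.41   -0.3086  0.1976] toolx ang -100.15 tool shift [-0.0041 -0.0308 -0.0024] yaw -0.15 F [ 0.09 -0.55  0.48] t 1.35
[ 0.47837019 -0.32069911  0.36265668] [-0.2769117   0.05097635 -0.95996706] [316.70873877 155.7171825 ] 70.74609330024045 -0.029843484470164716
```

View pics/w1.png

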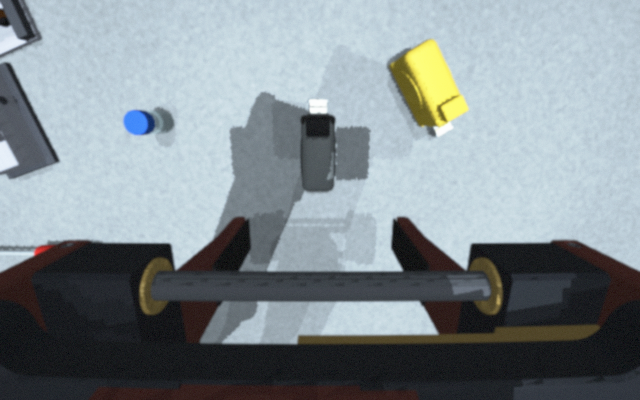

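Run:
```python
from h import *;import pickle
m=pickle.load(open("pics/w1.pkl","rb"));i=cv2.imread("pics/w1.png");g=cv2.cvtColor(i,cv2.COLOR_BGR2GRAY)
print(g[160,285:350]);print(g[95:200,318])
k=np.zeros_like(g);k[105:200,295:340]=(g[105:200,295:340]<100)
q=max(cv2.findContours(k,0,1)[0],key=cv2.contourArea)[:,0].astype(float)
w=np.array([onz(m,u,v,.064)[:2] for u,v in q],np.float32);print(cv2.minAreaRect(w))
for p in [(303,160),(336,160),(318,187),(318,114)]:print(p,onz(m,*p,.064))
```

```text
[124 126 127 124 127 123 126 121 124 128 126 123 127 126 113  93  65  63
  71  75  79  79  84  84  86  87  88  87  87  86  88  89  88  86  87  90
  89  87  86  90  89  88  87  90  86  87 105 110 100  92 107 115 113 110
 115 112 117 113 108 109 108 114 113 113 115]
[192 193 198 199 225 248 253 254 253 253 250 238 239 251 253 252 244 208
 147  94  54  42  29  23  23  31  24  29  31  33  28  30  29  28  35  30
  30  25  28  28  26  40  63  75  85  90  92  89  90  90  88  93  91  86
  90  92  89  90  92  94  90  94  87  90  90  86  87  86  86  87  87  86
  86  90  85  86  87  87  86  87  86  84  86  88  85  86  82  85  83  85
  82  83  80  78  75  85 109 144 175 189 197 199 195 196 197]
((0.4438772201538086, -0.31167668104171753), (0.03827087581157684, 0.08138088881969452), 80.06977844238281)
(303, 160) [ 0.43907094 -0.29481294  0.064     ]
(336, 160) [ 0.43291051 -0.32941014  0.064     ]
(318, 187) [ 0.40714793 -0.30528777  0.064     ]
(318, 114) [ 0.48287172 -0.31893896  0.064     ]
```

Run:
```python
from h import *
plan([0.443,-.313,.031],-100)
```

```text
pos [ 0.4099 -0.3087  0.1977] toolx ang -100.51 tool shift [-0.0018 -0.0334  0.1666] yaw -0.51 F [-0.45  0.44  0.31] t 1.4
```

Call:
play_rows(moves=[[[-0.002,-0.033,0.03],-0.5],[[0,0,0.05],0],[[0,0,0.045],0],[[0,0,0.025],0],[[0,0,0.0165],0]])

```text
time_s: 2.02
eef_pos: [0.4423, -0.3123, 0.03]
ee_rot: [-0.648, 0.762, 0.001, -0.0]
contact_force: [0.5, -0.1, 0.4]
opening: 0.0876
```

Call:
play_rows(moves=[[[0,0,0],0],[[0,0,0],0],[[0,0,0],0],[[0,0,0],0],[[0,0,0],0]], grip=0.02, grip_force=35)

```text
time_s: 2.65
eef_pos: [0.4432, -0.3128, 0.0319]
ee_rot: [-0.647, 0.763, -0.0, 0.0]
contact_force: [0.7, 0.8, -0.5]
opening: 0.0415
```

Call:
play_rows(moves=[[[0,0,0],0],[[0,0,-0.01],0],[[0,0,-0.03],0],[[0,0,-0.05],0],[[0,0,-0.05],0]])

```text
time_s: 3.28
eef_pos: [0.442, -0.3123, 0.1726]
ee_rot: [-0.647, 0.763, 0.001, -0.0]
contact_force: [0.5, -0.8, -4.5]
opening: 0.0358
```

Run:
```python
from h import *
plan([0.435,.06,.26],-83)
```

```text
pos [ 0.442  -0.3123  0.1726] toolx ang -99.39 tool shift [-0.3662  0.0678 -0.0871] yaw -16.39 F [ 0.55 -0.79 -4.49] t 3.275
```

Call:
play_rows(moves=[[[-0.02,0.004,-0.04],0],[[-0.05,0.009,-0.0235],0],[[-0.055,0.01,-0.0235],0],[[-0.055,0.01,0],0],[[-0.055,0.01,0],0]])

```text
time_s: 3.9
eef_pos: [0.4379, -0.0722, 0.2587]
ee_rot: [-0.647, 0.763, -0.0, -0.0]
contact_force: [1.3, 0.2, -4.7]
opening: 0.0356
```

Call:
play_rows(moves=[[[-0.055,0.01,0],0],[[-0.045,0.009,0],0],[[-0.031,0.006,0],-6],[[0,0,0],-10.4],[[0,0,0],0]])

```text
time_s: 4.53
eef_pos: [0.4353, 0.059, 0.2582]
ee_rot: [0.749, -0.662, -0.0, 0.0]
contact_force: [0.4, -0.7, -4.6]
opening: 0.0357
```

Run:
```python
from h import *;import pickle
plan([0.435,.06,.26],-83)
m=camera_model("wrist");i=snapshot("wrist");cv2.imwrite("pics/w2.png",i);pickle.dump((m,r.sense()),open("pics/w2.pkl","wb"))
print(proj(m,[.547,.077,.045]),proj(m,[.645,.084,.063]))
```

```text
pos [0.4353 0.059  0.2582] toolx ang -82.93 tool shift [-0.001   0.0002 -0.0018] yaw 0.07 F [ 0.39 -0.71 -4.62] t 4.525
[317.19871824  82.66667594] [321.44575709 -10.87808816]
```

View pics/w2.png

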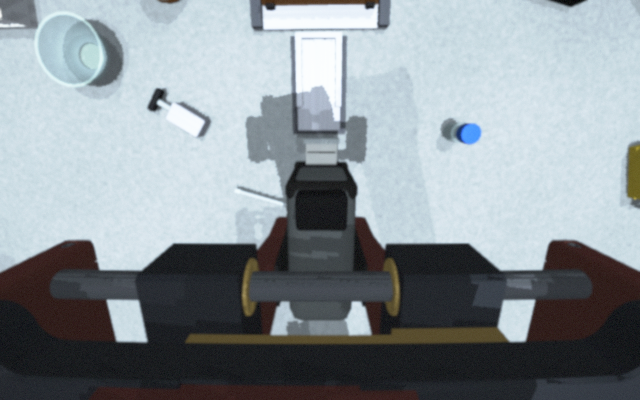

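Call:
play_rows(moves=[[[0,-0.025,-0.04],0],[[0,-0.025,-0.04],0],[[0,0,0],0],[[0,0,0],0]])

```text
time_s: 5.08
eef_pos: [0.4843, 0.0647, 0.3373]
ee_rot: [0.748, -0.663, -0.001, 0.001]
contact_force: [-0.4, 0.0, -5.0]
opening: 0.036
```

Run:
```python
from h import *;import pickle
s=r.sense();m=camera_model("wrist");i=snapshot("wrist");cv2.imwrite("pics/w3.png",i);pickle.dump((m,s),open("pics/w3.pkl","wb"))
print(s["eef_pos"],proj(m,[.547,.077,.045]),proj(m,[.645,.084,.063]))
cv2.imwrite("pics/w3v.png",cv2.resize(i[:180,200:450],None,fx=3.2,fy=3.2,interpolation=cv2.INTER_CUBIC))
```

```text
[0.48425866 0.06473772 0.33730858] [317.44429081 121.54306772] [320.56337351  51.59050309]
```

View pics/w3v.png

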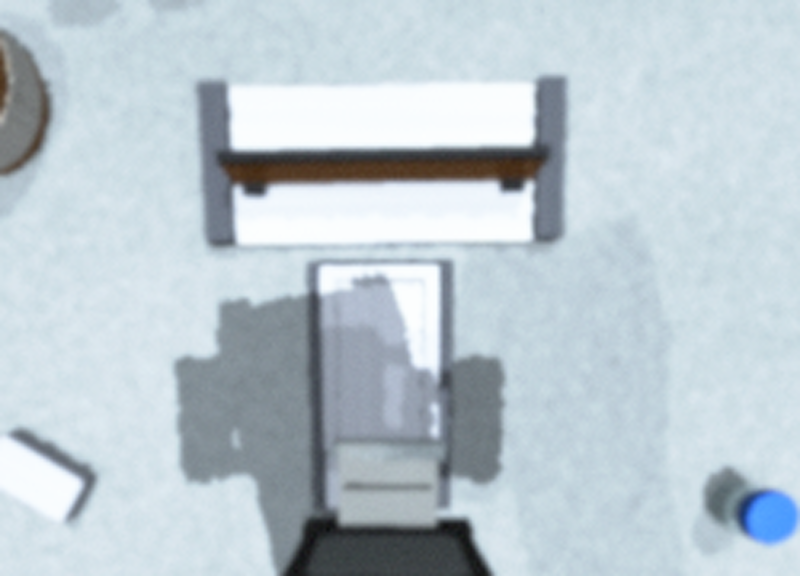

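Panel top edge spans crop (217,152)–(550,150); dock light top between u≈318–441 with dark rims 308–453, front end v≈262. Now numbers.

Run:
```python
from h import *;import pickle
m,s=pickle.load(open("pics/w3.pkl","rb"));i=cv2.imread("pics/w3.png");g=cv2.cvtColor(i,cv2.COLOR_BGR2GRAY)
C,_=ray(m,320,200);print("cam",C)
f=lambda x,y:(200+(x+.5)/3.2-.5,(y+.5)/3.2-.5)
P=lambda x,y,z:onz(m,*f(x,y),z).round(4)
print("panel far edge",P(217,150,.063),P(550,146,.063))
print("foot corners z.02",P(197,80,.02),P(567,75,.02),P(208,244,.02),P(560,240,.02))
for v in (85,95,140,155): print(v,g[v,290:350])
print("col285",g[75:100,310])
for z in(0,.045,.051):print(z,[P(x,y,z) for x,y in((308,262),(453,260),(318,505),(450,505),(318,265),(441,265))])
# precise panel edge: per column dark onset
pts=[]
for u in range(275,365,3):
    c=g[40:62,u].astype(float); k=np.argmax(c<130)
    vv=40+k-1+(c[k-1]-130)/(c[k-1]-c[k]); pts.append(onz(m,u,vv,.063)[:2])
pts=np.array(pts);a=np.polyfit(pts[:,1],pts[:,0],1);print("edge fit x=a*y+b",a,"yaw",np.degrees(-np.arctan(a[0])),np.std(pts[:,0]-np.polyval(a,pts[:,1])))
# top-view cross-check
mt=camera_model("top")
h=lambda x,y,z:onz(mt,245+(x+.5)/5-.5,135+(y+.5)/5-.5,z).round(4)
print("top panel",h(57,128,.063),h(325,95,.063)); print("top dock",[h(*p,.045) for p in((140,200),(248,186),(170,412),(272,400))],"lip",h(160,212,.051),h(238,202,.051))
```

```text
cam [0.55354063 0.07324913 0.50217575]
panel far edge [0.6427 0.1602 0.063 ] [0.6623 0.0127 0.063 ]
foot corners z.02 [0.6815 0.1808 0.02  ] [0.7053 0.0037 0.02  ] [0.6075 0.1698 0.02  ] [ 0.6307 -0.0052  0.02  ]
85 [219 218 221 221 215 186 152 131 136 186 239 250 251 252 251 251 251 251
 251 250 247 247 246 236 231 239 238 223 215 222 234 247 252 252 252 251
 252 252 252 251 252 252 252 252 252 251 244 193 130 122 130 164 207 218
 212 207 209 207 208 209]
95 [139 139 137 137 137 126 103  80  75  98 139 172 182 179 172 172 178 185
 189 190 190 188 187 188 189 185 186 188 188 188 187 191 189 198 228 248
 253 253 253 253 253 251 247 251 253 252 246 196 135 123 133 159 192 209
 213 211 209 210 213 214]
140 [139 136 139 139 139 135 124  98  80  74  80 109 132 143 152 163 176 183
 183 187 186 187 183 183 182 182 184 182 182 182 177 175 169 165 164 162
 157 154 153 153 148 148 152 152 150 156 153 152 138 118 101 106 118 119
 119 117 120 121 119 120]
155 [136 137 138 136 141 139 129 116  92  73  71 107 147 173 179 181 181 185
 181 182 182 181 182 181 182 185 183 185 183 183 183 183 184 187 
[... 459 characters left out ...]
y([0.6115, 0.0481, 0.045 ]), array([0.4869, 0.1   , 0.045 ]), array([0.495 , 0.0334, 0.045 ]), array([0.6014, 0.1118, 0.045 ]), array([0.6085, 0.0535, 0.045 ])]
0.051 [array([0.6016, 0.1161, 0.051 ]), array([0.6107, 0.0485, 0.051 ]), array([0.4878, 0.0997, 0.051 ]), array([0.4958, 0.0339, 0.051 ]), array([0.6008, 0.1113, 0.051 ]), array([0.6078, 0.0538, 0.051 ])]
edge fit x=a*y+b [-0.13595187  0.66334294] yaw 7.74200295437053 0.00010883347672990538
top panel [0.6399 0.1572 0.063 ] [0.657  0.0102 0.063 ]
top dock [array([0.6019, 0.1138, 0.045 ]), array([0.6093, 0.0538, 0.045 ]), array([0.4844, 0.0968, 0.045 ]), array([0.4909, 0.0405, 0.045 ])] lip [0.5945 0.1019 0.051 ] [0.5998 0.0588 0.051 ]
```

```bash
cat >> h.py <<'E'
D0=np.array([.556,.0765]);DY=np.radians(7.6);DX=np.array([np.cos(DY),np.sin(DY)]);DN=np.array([-DX[1],DX[0]])
def dk(p): d=np.asarray(p)[:2]-D0; return np.round([d@DX,d@DN],4)
def goal(x,y,z): return [*(D0+x*DX+y*DN),z]
E
python3 - <<'E'
from h import *;import pickle
m,s=pickle.load(open("pics/w2.pkl","rb"));i=cv2.imread("pics/w2.png");g=cv2.cvtColor(i,cv2.COLOR_BGR2GRAY)
t=s["eef_pos"];R=Ro.from_quat(s["ee_rot"]).as_matrix()
L=lambda u,v,h:(R.T@(onz(m,u,v,t[2]+h)-t)).round(4)  # tool frame: x lateral, y = -tape x
print(g[130:245,321])
for n,u,v,h in(("btn front",321,188,.044),("btn back",321,230,.044),("btnL",296,210,.044),("btnR",348,210,.044),("case front top",321,164,.032),("hook end",321,139,-.009)):print(n,L(u,v,h))
m3,s3=pickle.load(open("pics/w3.pkl","rb"));
t3=s3["eef_pos"];R3=Ro.from_quat(s3["ee_rot"]).as_matrix()
print("hook end w3",[(R3.T@(onz(m3,200+x/3.2,443/3.2-.5,t3[2]-.009)-t3)).round(4) for x in(337,438)])
print("panel far pt in dock",dk([.6515,.087]))
plan(goal(.0445,0,.11),-82.4)
E
```

```text
[111  77  67  77  96 105 109 110 127 146 149 157 161 169 177 183 185 186
 186 185 174 145 126 155 177 185 187 185 185 181 184 180 176 152 116  67
  39  49  55  62  65  64  63  64  66  62  68  66  68  65  56  39  29  32
  36  34  34  36  39  34  22  19  16  18  17  20  25  21  23  27  26  26
  30  29  27  25  27  27  21  22  23  17  28  31  32  27  27  19  25  30
  26  26  30  23  24  28  29  22  19  35  61  79  88  87  88  85  82  74
  71  71  72  67  67  71  67]
btn front [-0.0003 -0.0395 -0.044 ]
btn back [-0.0002 -0.0195 -0.044 ]
btnL [-0.0115 -0.0292 -0.044 ]
btnR [ 0.012  -0.0293 -0.044 ]
case front top [-0.0003 -0.0483 -0.032 ]
hook end [-0.0003 -0.0571  0.009 ]
hook end w3 [array([-0.0093, -0.0578,  0.0089]), array([ 0.0099, -0.0578,  0.0089])]
panel far pt in dock [ 0.096  -0.0022]
pos [0.4838 0.0648 0.3369] toolx ang -83.08 tool shift [-0.0036 -0.1183  0.2265] yaw -0.68 F [ 0.45  0.02 -5.41] t 5.125
```

Call:
play_rows(moves=[[[-0.0036,-0.038,0.04],-0.7],[[0,-0.04,0.045],0],[[0,-0.04,0.045],0],[[0,0,0.05],0],[[0,0,0.041],0]])

```text
time_s: 5.75
eef_pos: [0.5996, 0.0838, 0.1137]
ee_rot: [0.753, -0.658, -0.001, 0.002]
contact_force: [-0.2, 0.1, -5.2]
opening: 0.0358
```

Call:
play_rows(moves=[[[0,0,0],0],[[0,0,0],0],[[0,0,0],0]])

```text
time_s: 6.12
eef_pos: [0.6031, 0.0848, 0.1198]
ee_rot: [0.753, -0.658, 0.001, -0.001]
contact_force: [0.3, -0.3, -3.9]
opening: 0.0359
```

Run:
```python
from h import *;import pickle
s=r.sense();m=camera_model("wrist");i=snapshot("wrist");cv2.imwrite("pics/w4.png",i);pickle.dump((m,s),open("pics/w4.pkl","wb"))
plan(goal(.0445,0,.11),-82.4,s);print(dk(s["eef_pos"]))
cv2.imwrite("pics/w4v.png",cv2.resize(i[40:240,200:440],None,fx=3,fy=3,interpolation=cv2.INTER_CUBIC))
```

```text
pos [0.6031 0.0848 0.1198] toolx ang -82.3 tool shift [0.002  0.0033 0.0098] yaw 0.1 F [ 0.35 -0.31 -3.87] t 6.125
[0.0478 0.002 ]
```

View pics/w4v.png

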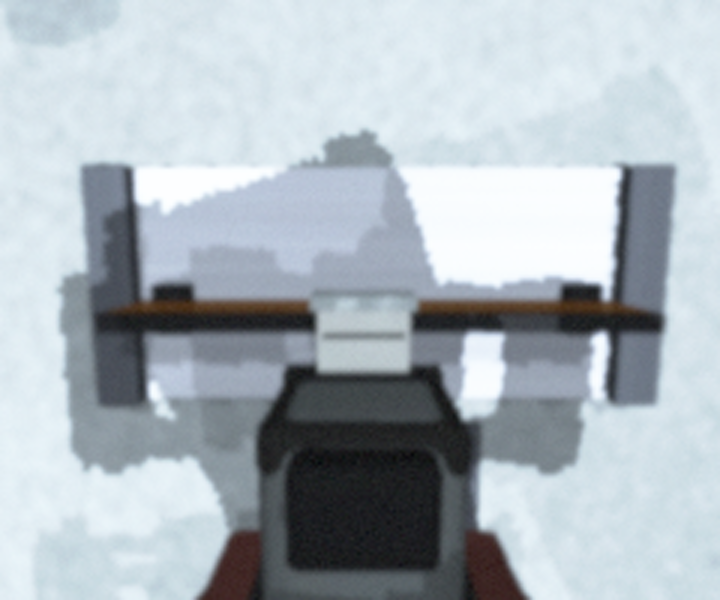

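Panel's black trim spans crop v≈313–331 (near top edge v≈331), hook end (outer) v≈291, hook 313–415 wide; all parallel.

Run:
```python
from h import *;import pickle
m,s=pickle.load(open("pics/w4.pkl","rb"));i=cv2.imread("pics/w4.png");g=cv2.cvtColor(i,cv2.COLOR_BGR2GRAY)
C,_=ray(m,320,200);print("cam dock",dk(C),C[2])
t=s["eef_pos"];R=Ro.from_quat(s["ee_rot"]).as_matrix()
W=lambda u,v,z:onz(m,u,v,z)
T=lambda X:(R.T@(X-t)).round(4)
f=lambda x,y:(200+(x+.5)/3-.5,40+(y+.5)/3-.5)
print(g[138:156,265],g[138:156,370])
for n,x,y in(("near L",120,331),("near R",640,331),("near at 250",250,331),("near 450",450,330),("dark top",250,315)):
    X=W(*f(x,y),.063);print(n,"dock",dk(X),"tool",T(X))
for zz in(-.009,-.027):print("hook end tool",T(W(*f(363,291),t[2]+zz)),T(W(*f(363,313),t[2]+zz)))
```

```text
cam dock [0.1166 0.0023] 0.285090825926922
[138 117  89  71  67  60  40  36  31  33  33  41  75 108 125 130 131 134] [164 141 105  76  65  58  56  62  63  67  68  72  89 110 123 126 127 125]
near L dock [0.0932 0.0657] tool [-0.0636 -0.0453  0.0569]
near R dock [ 0.0936 -0.0707] tool [ 0.0728 -0.0455  0.0569]
near at 250 dock [0.0932 0.0316] tool [-0.0294 -0.0453  0.0569]
near 450 dock [ 0.0936 -0.0207] tool [ 0.0229 -0.0456  0.0569]
dark top dock [0.0974 0.0314] tool [-0.0293 -0.0494  0.057 ]
hook end tool [ 0.0001 -0.0586  0.0092] [ 0.0001 -0.0541  0.0092]
hook end tool [ 0.0001 -0.0574  0.0272] [ 0.0001 -0.0526  0.0272]
```

Call:
play_rows(moves=[[[0.002,0.002,0.008],0],[[0,0,0.008],0],[[0,0,0.006],0],[[0,0,0],0],[[0,0,0],0]])

```text
time_s: 6.8
eef_pos: [0.6001, 0.0825, 0.0955]
ee_rot: [0.753, -0.658, -0.0, -0.0]
contact_force: [0.2, 0.4, -5.2]
opening: 0.0358
```

Run:
```python
from h import *
s=r.sense();plan(goal(.0458,0,.085),-82.4,s);print(dk(s["eef_pos"]))
```

```text
pos [0.6001 0.0825 0.0955] toolx ang -82.28 tool shift [ 0.0001 -0.0012  0.0105] yaw 0.12 F [ 0.2   0.41 -5.25] t 6.8
[0.0445 0.0001]
```

Call:
play_rows(moves=[[[0,-0.001,0.0015],0],[[0,0,0.0015],0],[[0,0,0],0]])

```text
time_s: 7.18
eef_pos: [0.6009, 0.0824, 0.0923]
ee_rot: [0.753, -0.658, -0.0, 0.0]
contact_force: [1.2, -0.4, -4.1]
opening: 0.0357
```

Call:
play_rows(moves=[[[0,0,0.0015],0],[[0,0,0.0015],0],[[0,0,0],0]])

```text
time_s: 7.55
eef_pos: [0.6009, 0.0824, 0.0893]
ee_rot: [0.753, -0.658, -0.0, 0.0]
contact_force: [-0.0, 0.4, -4.7]
opening: 0.0356
```

Call:
play_rows(moves=[[[0,0,0.0015],0],[[0,0,0.0015],0],[[0,0,0],0],[[0,0,0],0]])

```text
time_s: 8.05
eef_pos: [0.601, 0.0825, 0.0865]
ee_rot: [0.753, -0.658, 0.0, -0.0]
contact_force: [-0.1, 0.0, -5.2]
opening: 0.036
```

No contact: the hook straddles the edge. Lower a little more, then back away and feel.

Call:
play_rows(moves=[[[0,0,0.0015],0],[[0,0.003,0],0],[[0,0.003,0],0],[[0,0,0],0]])

```text
time_s: 8.55
eef_pos: [0.5956, 0.0818, 0.0853]
ee_rot: [0.753, -0.658, 0.0, -0.001]
contact_force: [3.3, -0.4, -5.5]
opening: 0.036
```

Call:
play_rows(moves=[[[0,0.003,0],0],[[0,0.003,0],0],[[0,0,0],0],[[0,0,0],0]])

```text
time_s: 9.05
eef_pos: [0.5894, 0.0809, 0.0852]
ee_rot: [0.753, -0.658, 0.0, -0.0]
contact_force: [3.4, 0.6, -4.6]
opening: 0.036
```

Run:
```python
from h import *
s=r.sense();plan(goal(-.002,0,.085),-82.4,s);print(dk(s["eef_pos"]))
```

```text
pos [0.5894 0.0809 0.0852] toolx ang -82.28 tool shift [-0.0001  0.0357  0.0002] yaw 0.12 F [ 3.37  0.58 -4.63] t 9.05
[ 0.0337 -0.    ]
```

Hook caught (+3.4 N along x). Back away to the saddle, at height.

Call:
play_rows(moves=[[[0,0.008,0],0],[[0,0.008,0],0],[[0,0.008,0],0],[[0,0.008,0],0],[[0,0.004,0],0]])

```text
time_s: 9.68
eef_pos: [0.5531, 0.0761, 0.0851]
ee_rot: [0.753, -0.658, 0.0, -0.0]
contact_force: [5.0, 1.2, -5.9]
opening: 0.0363
```

Call:
play_rows(moves=[[[0,0,0],0],[[0,0,0],0]])

```text
time_s: 9.93
eef_pos: [0.5538, 0.0762, 0.0851]
ee_rot: [0.753, -0.658, 0.0, -0.0]
contact_force: [4.8, 1.5, -4.1]
opening: 0.0362
```

Run:
```python
from h import *;import pickle
s=r.sense();m=camera_model("wrist");i=snapshot("wrist");cv2.imwrite("pics/w5.png",i);pickle.dump((m,s),open("pics/w5.pkl","wb"))
plan(goal(-.002,0,.077),-82.4,s);print(dk(s["eef_pos"]))
cv2.imwrite("pics/w5v.png",cv2.resize(i[40:240,200:440],None,fx=3,fy=3,interpolation=cv2.INTER_CUBIC))
```

```text
pos [0.5538 0.0762 0.0851] toolx ang -82.28 tool shift [-0.     -0.0002  0.0081] yaw 0.12 F [ 4.79  1.49 -4.11] t 9.925
[-0.0022 -0.    ]
```

View pics/w5v.png

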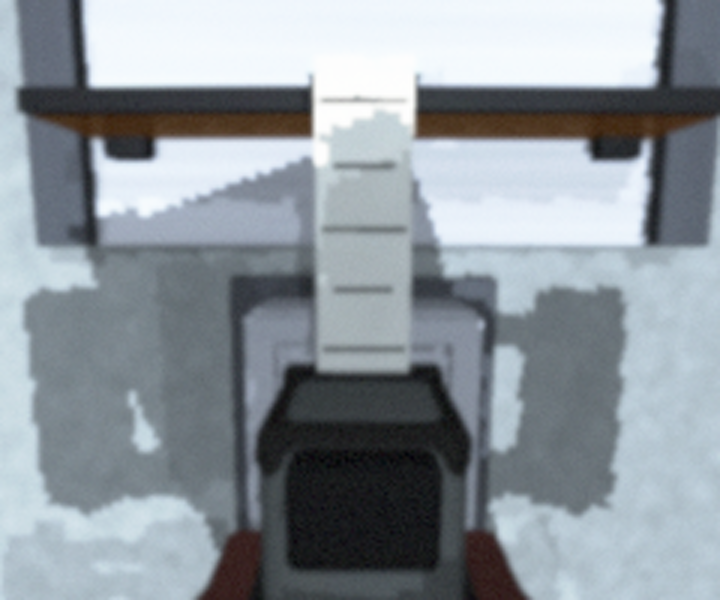

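Hook is on the panel, blade drawn and centred (363 vs lip centre ~362). Lip line at v≈343; check its x against my dock origin.

Run:
```python
from h import *;import pickle
m,s=pickle.load(open("pics/w5.pkl","rb"));i=cv2.imread("pics/w5.png");g=cv2.cvtColor(i,cv2.COLOR_BGR2GRAY)
f=lambda x,y:(200+(x+.5)/3-.5,40+(y+.5)/3-.5)
for n,x,y,z in(("lip inner?",290,343,.045),("",440,343,.045),("lip inner?top",290,343,.051),("dock front top",290,299,.045),("cheekL",275,360,.051),("cheekR",450,360,.051),("block L",243,400,.045),("block R",488,400,.045)):print(n,dk(onz(m,*f(x,y),z)))
for u in(296,346):print(g[130:170,u])
```

```text
lip inner? [0.042  0.0176]
 [ 0.0421 -0.0187]
lip inner?top [0.0427 0.0171]
dock front top [0.0525 0.0175]
cheekL [0.0387 0.0208]
cheekR [ 0.0388 -0.0207]
block L [0.0279 0.0295]
block R [ 0.0281 -0.031 ]
[114  95  70  61  62  64  61  62  69  81  92  98 110 120 124 128 136 140
 142 141 143 139 137 135 129 133 136 142 141 136 120  94  63  32  28  22
  23  24  20  23]
[115 101  86  66  60  58  57  62  63  75  90  98 104 118 125 130 129 138
 141 143 142 144 142 139 137 138 142 143 145 144 137 121  90  71  52  44
  36  33  30  26]
```

Lip (42 mm) and cheeks (±20.8 mm) confirm the pose to <1 mm. Lower.

Call:
play_rows(moves=[[[0,0,0.002],0],[[0,0,0.002],0],[[0,0,0.002],0],[[0,0,0.001],0],[[0,0,0],0]])

```text
time_s: 10.6
eef_pos: [0.5535, 0.076, 0.0779]
ee_rot: [0.753, -0.658, 0.0, -0.0]
contact_force: [4.5, 0.5, -3.3]
opening: 0.0359
```

Call:
play_rows(moves=[[[0,0,0.0007],0],[[0,0,0],0],[[0,0,0],0]])

```text
time_s: 10.98
eef_pos: [0.5535, 0.076, 0.0773]
ee_rot: [0.753, -0.658, 0.0, -0.0]
contact_force: [4.4, 1.5, -1.6]
opening: 0.0359
```

Call:
play_rows(moves=[[[0,-0.001,0.0003],0],[[0,-0.001,0],0],[[0,0,0],0],[[0,0,0],0]])

```text
time_s: 11.48
eef_pos: [0.5556, 0.0763, 0.077]
ee_rot: [0.753, -0.658, 0.0, -0.0]
contact_force: [4.6, 0.9, -2.7]
opening: 0.0355
```

Call:
play_rows(moves=[[[0,0,0],0],[[0,0,0],0],[[0,0,0],0],[[0,0,0],0]], grip=0.06)

```text
time_s: 11.98
eef_pos: [0.5551, 0.0762, 0.0769]
ee_rot: [0.753, -0.658, -0.0, 0.0]
contact_force: [0.2, 0.2, -0.4]
opening: 0.06
```

Run:
```python
from h import *;import pickle
s=r.sense();m=camera_model("wrist");i=snapshot("wrist");cv2.imwrite("pics/w6.png",i);pickle.dump((m,s),open("pics/w6.pkl","wb"))
plan(goal(.029,0,.150),-82.4,s);print(dk(s["eef_pos"]),s["opening"])
cv2.imwrite("pics/w6v.png",cv2.resize(i[40:240,200:440],None,fx=3,fy=3,interpolation=cv2.INTER_CUBIC))
```

```text
pos [0.5551 0.0762 0.0769] toolx ang -82.28 tool shift [-0.0001 -0.0299 -0.0732] yaw 0.12 F [ 0.18  0.23 -0.42] t 11.975
[-0.001  -0.0001] 0.059960986981215
```

View pics/w6v.png

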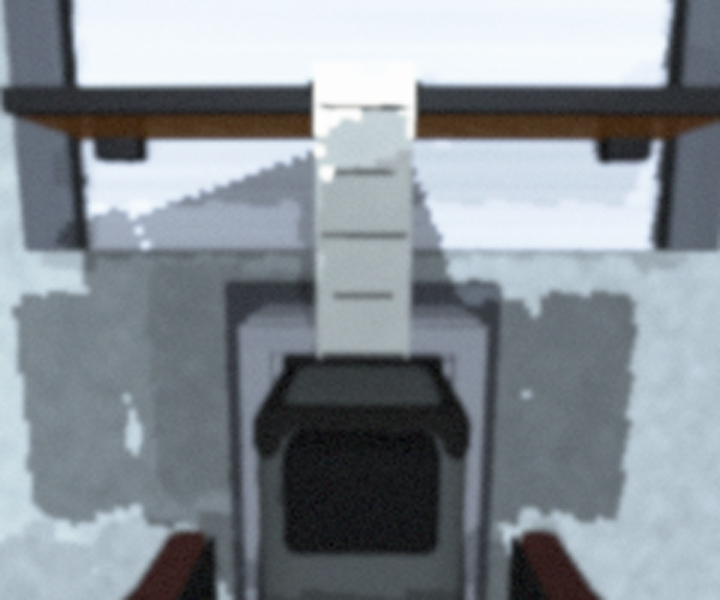

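Call:
play_rows(moves=[[[0,0,-0.01],0],[[0,0,-0.03],0],[[0,0,-0.033],0],[[0,0,0],0],[[0,0,0],0]])

```text
time_s: 12.65
eef_pos: [0.5552, 0.0761, 0.1499]
ee_rot: [0.753, -0.658, 0.0, 0.0]
contact_force: [0.2, 0.1, -1.1]
opening: 0.0603
```

Call:
play_rows(moves=[[[0,-0.015,0],0],[[0,-0.015,0],0],[[0,0,0],0],[[0,0,0],0],[[0,0,0],0]], grip=0)

```text
time_s: 13.28
eef_pos: [0.5848, 0.0803, 0.1498]
ee_rot: [0.753, -0.658, -0.0, 0.0]
contact_force: [0.5, 0.5, -0.4]
opening: 0.0132
```

Run:
```python
from h import *;import pickle
s=r.sense();m=camera_model("wrist");i=snapshot("wrist");cv2.imwrite("pics/w7.png",i)
plan(goal(.0295,0,.138),-82.4,s);print(dk(s["eef_pos"]),s["opening"])
m,_=pickle.load(open("pics/w6.pkl","rb"))
f=lambda x,y:(200+(x+.5)/3-.5,40+(y+.5)/3-.5)
for p in((285,490),(440,490),(362,430),(362,553)):print(dk(onz(m,*f(*p),.121)))
```

```text
pos [0.5848 0.0803 0.1498] toolx ang -82.27 tool shift [-0.     -0.0005  0.0118] yaw 0.13 F [ 0.51  0.53 -0.44] t 13.275
[ 0.029 -0.   ] 0.013222455964199135
[0.0316 0.0115]
[ 0.0317 -0.0117]
[0.0409 0.    ]
[ 0.0216 -0.    ]
```

Call:
play_rows(moves=[[[0,-0.001,0],0],[[0,0,0],0],[[0,0,0.005],0],[[0,0,0.005],0],[[0,0,0],0]])

```text
time_s: 13.95
eef_pos: [0.5857, 0.0803, 0.1392]
ee_rot: [0.753, -0.658, -0.0, 0.001]
contact_force: [-1.6, 0.7, 0.3]
opening: 0.0005
```

Call:
play_rows(moves=[[[0,0,0.001],0],[[0,0,0.001],0],[[0,0,0.001],0],[[0,0,0],0]])

```text
time_s: 14.45
eef_pos: [0.5861, 0.0805, 0.1369]
ee_rot: [0.753, -0.658, -0.0, 0.0]
contact_force: [-0.5, 0.4, 0.1]
opening: 0.0005
```

Call:
play_rows(moves=[[[0,0,0.001],0],[[0,0,0.001],0],[[0,0,0],0]])

```text
time_s: 14.82
eef_pos: [0.5861, 0.0804, 0.1349]
ee_rot: [0.753, -0.658, -0.0, 0.0]
contact_force: [-0.2, 0.3, 0.1]
opening: 0.0004
```

Call:
play_rows(moves=[[[0,0,0.001],0],[[0,0,0.001],0],[[0,0,0],0]])

```text
time_s: 15.2
eef_pos: [0.5861, 0.0805, 0.1328]
ee_rot: [0.753, -0.658, -0.0, 0.0]
contact_force: [-0.3, 0.4, 0.0]
opening: 0.0001
```

Run:
```python
from h import *
s=r.sense();i=snapshot("wrist");cv2.imwrite("pics/w8v.png",cv2.resize(i[40:240,200:440],None,fx=3,fy=3,interpolation=cv2.INTER_CUBIC))
print(r.tcp_to_tips,s["eef_pos"],dk(s["eef_pos"]),s["contact_force"])
```

```text
0.017 [0.58607437 0.0804517  0.13284081] [ 0.0303 -0.0001] [-0.32258407  0.37255939  0.02837736]
```

View pics/w8v.png

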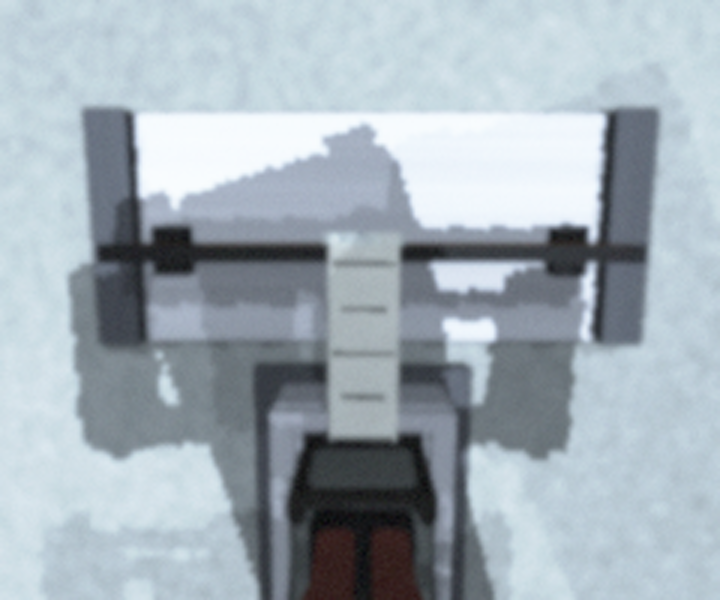

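Fingers are centred over the button; force is read only after a hold, so read while moving.

Call:
play_rows(moves=[[[0,0,0.0005],0]])

```text
time_s: 15.38
eef_pos: [0.5862, 0.0805, 0.1325]
ee_rot: [0.753, -0.658, 0.0, -0.0]
contact_force: [0.1, -0.5, 0.5]
opening: 0.0007
```

Call:
play_rows(moves=[[[0,0,0.0005],0]])

```text
time_s: 15.5
eef_pos: [0.5862, 0.0805, 0.132]
ee_rot: [0.753, -0.658, 0.0, -0.0]
contact_force: [-0.2, -0.2, 0.2]
opening: 0.0005
```

Call:
play_rows(moves=[[[0,0,0.0005],0]])

```text
time_s: 15.62
eef_pos: [0.5862, 0.0805, 0.1314]
ee_rot: [0.753, -0.658, 0.0, -0.0]
contact_force: [0.2, 0.8, -0.0]
opening: 0.0006
```

Call:
play_rows(moves=[[[0,0,0.0005],0],[[0,0,0.0005],0]])

```text
time_s: 15.88
eef_pos: [0.5862, 0.0805, 0.1304]
ee_rot: [0.753, -0.658, 0.0, -0.0]
contact_force: [0.1, -0.5, -0.0]
opening: 0.0004
```

Call:
play_rows(moves=[[[0,0,0.0005],0],[[0,0,0.0005],0]])

```text
time_s: 16.12
eef_pos: [0.5862, 0.0804, 0.1294]
ee_rot: [0.753, -0.658, 0.0, -0.0]
contact_force: [-0.2, 0.8, -0.0]
opening: 0.0
```

Call:
play_rows(moves=[[[0,0,0.0005],0]])

```text
time_s: 16.25
eef_pos: [0.5861, 0.0804, 0.1289]
ee_rot: [0.753, -0.658, 0.0, 0.0]
contact_force: [0.4, 0.2, 0.5]
opening: 0.0004
```

Call:
play_rows(moves=[[[0,0,0.0005],0],[[0,0,0.0005],0]])

```text
time_s: 16.5
eef_pos: [0.5861, 0.0805, 0.1279]
ee_rot: [0.753, -0.658, 0.0, -0.0]
contact_force: [0.2, 0.3, 1.0]
opening: 0.0004
```

Call:
play_rows(moves=[[[0,0,0.0005],0],[[0,0,0.0005],0]])

```text
time_s: 16.75
eef_pos: [0.5862, 0.0805, 0.1269]
ee_rot: [0.753, -0.658, 0.0, -0.0]
contact_force: [0.1, -0.6, 0.4]
opening: 0.0006
```

Run:
```python
from h import *
s=r.sense();i=snapshot("side");cv2.imwrite("pics/s2.png",i);m=camera_model("side")
p=proj(m,[.58,.08,.12]).astype(int);print(p,s["contact_force"],s["eef_pos"])
a=i[p[1]-50:p[1]+50,p[0]-60:p[0]+60]
cv2.imwrite("pics/s2v.png",cv2.resize(a,None,fx=6,fy=6,interpolation=cv2.INTER_CUBIC))
for n,z in(("btn off",.121),("btn on",.115),("case top",.109)):print(n,(proj(m,goal(.03,.012,z))-p+[60,50])*6)
print("tip nominal",(proj(m,goal(.03,.01,s["eef_pos"][2]-.017))-p+[60,50])*6)
```

```text
[296 214] [ 0.05526878 -0.64050484  0.37302478] [0.58616944 0.08046178 0.12693768]
btn off [346.01172331 323.85642821]
btn on [347.16025764 336.20077728]
case top [348.29800697 348.42011941]
tip nominal [348.22908372 342.37781284]
```

View pics/s2v.png

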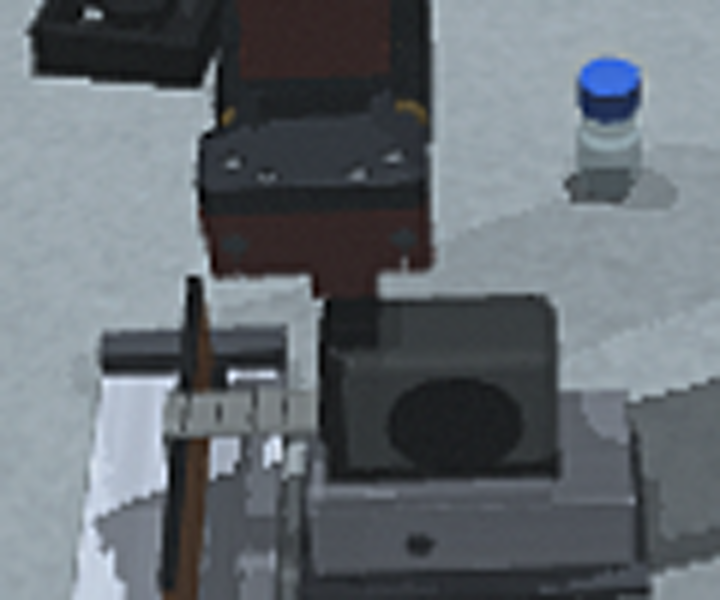

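Run:
```python
from h import *
s=r.sense();m=camera_model("wrist");i=snapshot("wrist");cv2.imwrite("pics/w9.png",i)
R=Ro.from_quat(s["ee_rot"]).as_matrix();t=s["eef_pos"]
for z in(.017,.01,0,-.01):print("front of finger tool z",z,[proj(m,t+R@np.array([x,-.01,z])).round(1) for x in(-.0135,0,.0135)])
for z in(.121,.115,.109):print("btn front edge",z,proj(m,goal(.0385,-.012,z)).round(1),proj(m,goal(.0385,.012,z)).round(1))
j=cv2.imread("pics/w7.png")
for im in(j,i):
  print([tuple(im[v,315].tolist()) for v in range(196,232,2)])
a=np.hstack([x[180:260,280:365] for x in(j,i)]);cv2.imwrite("pics/w9v.png",cv2.resize(a,None,fx=4.6,fy=4.6,interpolation=cv2.INTER_CUBIC))
```

```text
front of finger tool z 0.017 [array([300.5, 208.7]), array([320.4, 208.7]), array([340.3, 208.7])]
front of finger tool z 0.01 [array([299.8, 212. ]), array([320.4, 212. ]), array([341., 212.])]
front of finger tool z 0 [array([298.7, 217.2]), array([320.4, 217.2]), array([342.2, 217.2])]
front of finger tool z -0.01 [array([297.4, 223. ]), array([320.4, 223. ]), array([343.4, 223. ])]
btn front edge 0.121 [339.  216.9] [301.7 216.8]
btn front edge 0.115 [338.5 213.8] [302.3 213.7]
btn front edge 0.109 [337.9 210.9] [302.8 210.8]
[(35, 35, 34), (32, 32, 34), (36, 32, 33), (20, 16, 17), (22, 20, 20), (25, 24, 24), (29, 25, 23), (33, 29, 30), (19, 18, 14), (27, 24, 26), (20, 15, 17), (28, 25, 27), (19, 15, 17), (18, 14, 17), (19, 17, 15), (43, 42, 37), (72, 68, 64), (84, 80, 74)]
[(63, 62, 57), (66, 65, 59), (62, 60, 57), (66, 63, 60), (60, 60, 55), (28, 31, 28), (34, 31, 31), (42, 38, 39), (39, 38, 35), (17, 12, 17), (25, 26, 39), (31, 32, 54), (33, 34, 56), (27, 27, 51), (32, 35, 53), (30, 32, 51), (31, 30, 51), (29, 31, 53)]
```

View pics/w9v.png

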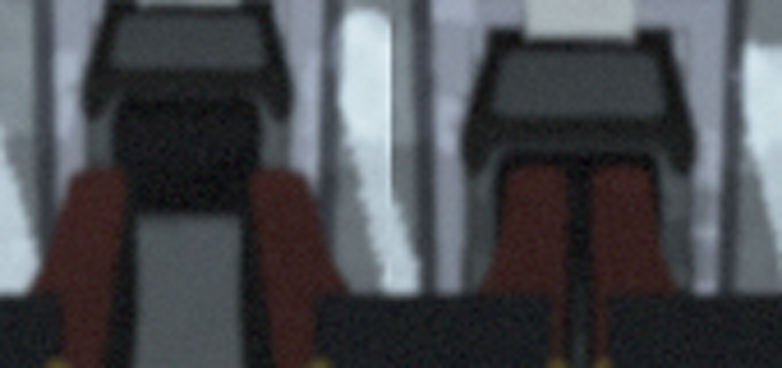

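Run:
```python
from h import *
s=r.sense();m=camera_model("wrist")
t7=np.array([.5848,.0803,.1498])
m7=dict(m);m7["t"]=np.array(m["t"])-np.array(m["R"])@(t7-s["eef_pos"])
a=cv2.cvtColor(cv2.imread("pics/w7.png"),cv2.COLOR_BGR2GRAY);b=cv2.cvtColor(cv2.imread("pics/w9.png"),cv2.COLOR_BGR2GRAY)
for z in(.121,.115,.109):
    print(z,"w7 front/back",proj(m7,goal(.0385,0,z)).round(1)[1],proj(m7,goal(.0205,0,z)).round(1)[1],"w9",proj(m,goal(.0385,0,z)).round(1)[1])
print("case front top edge pred w7,w9",proj(m7,goal(.0425,0,.109))[1],proj(m,goal(.0425,0,.109))[1])
print("w7",dict(zip(range(178,232),a[178:232,308:331].mean(1).astype(int))));print("w9",dict(zip(range(178,232),b[178:232,306:334].mean(1).astype(int))))
```

```text
0.121 w7 front/back 204.3 227.7 w9 216.8
0.115 w7 front/back 201.9 224.7 w9 213.7
0.109 w7 front/back 199.6 221.9 w9 210.9
case front top edge pred w7,w9 194.54767298746637 205.2774448914433
w7 {178: np.int64(164), 179: np.int64(141), 180: np.int64(104), 181: np.int64(64), 182: np.int64(43), 183: np.int64(47), 184: np.int64(56), 185: np.int64(62), 186: np.int64(61), 187: np.int64(62), 188: np.int64(62), 189: np.int64(63), 190: np.int64(63), 191: np.int64(64), 192: np.int64(63), 193: np.int64(62), 194: np.int64(52), 195: np.int64(37), 196: np.int64(30), 197: np.int64(30), 198: np.int64(31), 199: np.int64(31), 200: np.int64(31), 201: np.int64(26), 202: np.int64(19), 203: np.int64(18), 204: np.int64(20), 205: np.int64(22), 206: np.int64(24), 207: np.int64(25), 208: np.int64(25), 209: np.int64(24), 210: np.int64(25), 211: np.int64(25), 212: np.int64(24), 213: np.int64(24), 214: np.int64(24), 215: np.int64(21), 216: np.int64(21), 217: np.int64(21), 218: np.int64(20), 219: np.int64(19), 220: np.int64(20), 221: np.int64(20), 222: np.int64(18), 223: np.int64(19), 224: np.int64(19), 225: np.i
[... 463 characters left out ...]
5: np.int64(60), 196: np.int64(60), 197: np.int64(61), 198: np.int64(61), 199: np.int64(61), 200: np.int64(62), 201: np.int64(62), 202: np.int64(63), 203: np.int64(62), 204: np.int64(55), 205: np.int64(42), 206: np.int64(31), 207: np.int64(28), 208: np.int64(28), 209: np.int64(32), 210: np.int64(34), 211: np.int64(38), 212: np.int64(35), 213: np.int64(25), 214: np.int64(18), 215: np.int64(19), 216: np.int64(27), 217: np.int64(30), 218: np.int64(33), 219: np.int64(35), 220: np.int64(35), 221: np.int64(35), 222: np.int64(34), 223: np.int64(34), 224: np.int64(33), 225: np.int64(34), 226: np.int64(34), 227: np.int64(34), 228: np.int64(33), 229: np.int64(33), 230: np.int64(33), 231: np.int64(34)}
```

Projection shows the case exactly where expected (case front edge predicted 205.3, seen 205). The fingers' visible ends are about 3 mm ahead of the TCP rather than 17, so the tips are still above the button. Continue down, feeling the force.

Call:
play_rows(moves=[[[0,0,0.001],0],[[0,0,0.001],0]])

```text
time_s: 17.1
eef_pos: [0.5862, 0.0804, 0.1249]
ee_rot: [0.753, -0.658, 0.0, 0.0]
contact_force: [0.5, 0.6, -0.0]
opening: 0.0004
```

Call:
play_rows(moves=[[[0,0,0.001],0],[[0,0,0.001],0]])

```text
time_s: 17.35
eef_pos: [0.5861, 0.0805, 0.1228]
ee_rot: [0.753, -0.658, -0.0, 0.0]
contact_force: [-0.1, 1.0, -0.2]
opening: 0.0002
```

Call:
play_rows(moves=[[[0,0,0.001],0],[[0,0,0.0005],0]])

```text
time_s: 17.6
eef_pos: [0.5861, 0.0804, 0.1214]
ee_rot: [0.753, -0.658, -0.0, 0.0]
contact_force: [-0.4, 0.3, -0.7]
opening: 0.0009
```

Call:
play_rows(moves=[[[0,0,0.001],0],[[0,0,0.0005],0]])

```text
time_s: 17.85
eef_pos: [0.5861, 0.0805, 0.1199]
ee_rot: [0.753, -0.658, -0.0, 0.0]
contact_force: [0.0, 0.3, 0.6]
opening: 0.0003
```

Call:
play_rows(moves=[[[0,0,0.001],0],[[0,0,0.0005],0]])

```text
time_s: 18.1
eef_pos: [0.5861, 0.0805, 0.1184]
ee_rot: [0.753, -0.658, -0.0, 0.0]
contact_force: [-0.0, -0.8, 0.7]
opening: 0.0006
```

Call:
play_rows(moves=[[[0,0,0.001],0]])

```text
time_s: 18.23
eef_pos: [0.5865, 0.0805, 0.1177]
ee_rot: [0.753, -0.658, 0.0, -0.0]
contact_force: [0.2, -1.5, 4.2]
opening: 0.0005
```

Contact at TCP z≈0.118, so the tips are ~3 mm ahead. Press 6 mm from here.

Call:
play_rows(moves=[[[0,0,0.001],0],[[0,0,0.001],0]])

```text
time_s: 18.48
eef_pos: [0.5867, 0.0804, 0.1162]
ee_rot: [0.753, -0.658, 0.0, -0.0]
contact_force: [-1.8, -0.8, 6.4]
opening: 0.0003
```

Call:
play_rows(moves=[[[0,0,0.001],0],[[0,0,0.001],0]])

```text
time_s: 18.73
eef_pos: [0.5867, 0.0804, 0.1143]
ee_rot: [0.753, -0.658, 0.0, -0.0]
contact_force: [-0.4, -1.0, 5.5]
opening: 0.0006
```

Call:
play_rows(moves=[[[0,0,0.0005],0],[[0,0,0],0]])

```text
time_s: 18.98
eef_pos: [0.5866, 0.0804, 0.1137]
ee_rot: [0.753, -0.658, 0.0, -0.0]
contact_force: [-1.2, -1.1, 5.4]
opening: 0.0006
```

Call:
play_rows(moves=[[[0,0,0.0005],0],[[0,0,0],0]])

```text
time_s: 19.23
eef_pos: [0.5866, 0.0804, 0.1132]
ee_rot: [0.753, -0.658, 0.0, -0.0]
contact_force: [-0.8, -1.0, 5.0]
opening: 0.0002
```

Call:
play_rows(moves=[[[0,0,0.0005],0],[[0,0,0],0]])

```text
time_s: 19.48
eef_pos: [0.5866, 0.0804, 0.1128]
ee_rot: [0.753, -0.658, 0.0, -0.0]
contact_force: [-0.9, 0.1, 5.4]
opening: 0.0003
```

Call:
play_rows(moves=[[[0,0,0.0005],0],[[0,0,0],0]])

```text
time_s: 19.73
eef_pos: [0.5867, 0.0804, 0.1127]
ee_rot: [0.753, -0.658, 0.001, -0.0]
contact_force: [-2.8, -1.3, 9.1]
opening: 0.0004
```

Call:
play_rows(moves=[[[0,0,0.0005],0],[[0,0,0],0]])

```text
time_s: 19.98
eef_pos: [0.5868, 0.0804, 0.1126]
ee_rot: [0.753, -0.658, 0.001, -0.0]
contact_force: [-3.2, -1.0, 11.7]
opening: 0.0004
```

Call:
play_rows(moves=[[[0,0,0.0004],0],[[0,0,0],0]])

```text
time_s: 20.23
eef_pos: [0.5868, 0.0805, 0.1125]
ee_rot: [0.753, -0.658, 0.001, -0.0]
contact_force: [-3.8, -1.7, 14.3]
opening: 0.0006
```

Hard stop reached (14 N, no more travel). Lift off and check.

Call:
play_rows(moves=[[[0,0,-0.003],0],[[0,0,-0.01],0],[[0,0,-0.0243],0],[[0,0,0],0],[[0,0,0],0]])

```text
time_s: 20.85
eef_pos: [0.5858, 0.0803, 0.1474]
ee_rot: [0.753, -0.658, -0.0, 0.0]
contact_force: [1.0, -0.3, -1.4]
opening: 0.0002
```

Run:
```python
from h import *
s=r.sense();m=camera_model("wrist");i=snapshot("wrist");cv2.imwrite("pics/w10.png",i)
b=cv2.cvtColor(i,cv2.COLOR_BGR2GRAY)
print(s["eef_pos"],s["contact_force"],"pred case front",proj(m,goal(.0425,0,.109))[1],"btn front .121/.115",[proj(m,goal(.0385,0,z))[1].round(1) for z in(.121,.115)])
print({v:int(b[v,308:331].mean()) for v in range(178,222)})
print("lateral profile at blade base",proj(m,goal(.06,.0095,.068)),proj(m,goal(.06,-.0095,.068)),"hook",proj(m,goal(.1,0,.068)))
p=proj(m,goal(.06,0,.068)).astype(int);print(b[p[1],p[0]-22:p[0]+22])
sd=snapshot("side");cv2.imwrite("pics/s3.png",sd);cv2.imwrite("pics/s3v.png",cv2.resize(sd[164:264,236:356],None,fx=6,fy=6,interpolation=cv2.INTER_CUBIC))
```

```text
[0.5858268  0.08030207 0.14737449] [ 0.99111793 -0.32919263 -1.43885649] pred case front 196.71021591761766 btn front .121/.115 [np.float64(206.7), np.float64(204.2)]
{178: 169, 179: 167, 180: 155, 181: 126, 182: 81, 183: 44, 184: 37, 185: 48, 186: 56, 187: 59, 188: 60, 189: 60, 190: 60, 191: 61, 192: 61, 193: 62, 194: 62, 195: 60, 196: 48, 197: 35, 198: 29, 199: 28, 200: 28, 201: 24, 202: 18, 203: 18, 204: 19, 205: 22, 206: 23, 207: 24, 208: 23, 209: 24, 210: 22, 211: 23, 212: 22, 213: 23, 214: 21, 215: 22, 216: 26, 217: 31, 218: 35, 219: 33, 220: 35, 221: 34}
lateral profile at blade base [309.47757514 164.75668838] [331.19040573 164.82113851] hook [320.47326466 117.63813638]
[ 63  68  66  70  67  68  64  63  59  54  61  93 135 161 173 176 175 176
 172 174 174 174 178 173 175 174 173 175 176 174 175 175 172 154 112  73
  64  64  65  67  69  64  65  67]
```

Call:
play_rows(moves=[[[0,0,-0.03],0],[[0,0,-0.03],0],[[0,0,0],0],[[0,0,0],0]])

```text
time_s: 21.45
eef_pos: [0.5855, 0.0802, 0.2066]
ee_rot: [0.753, -0.658, -0.0, 0.001]
contact_force: [0.4, 0.3, 0.1]
opening: 0.0004
```

Run:
```python
from h import *
s=r.sense();m=camera_model("wrist");i=snapshot("wrist");b=cv2.cvtColor(i,cv2.COLOR_BGR2GRAY)
u,v=proj(m,goal(.0425,0,.109));print("case front pred",v,{k:int(b[k,int(u)-8:int(u)+8].mean()) for k in range(int(v)-4,int(v)+5)})
v2=proj(m,goal(.1,0,.068))[1];print("hook end pred",v2,{k:int(b[k,int(u)-6:int(u)+6].mean()) for k in range(int(v2)-7,int(v2)+7)})
q=proj(m,goal(.095,.04,.063));print("panel",q,b[int(q[1])-6:int(q[1])+7,int(q[0])])
print(s["time_s"],s["contact_force"].round(2)); print(r.close_job())
```

```text
case front pred 179.38709360832274 {175: 60, 176: 60, 177: 62, 178: 58, 179: 48, 180: 37, 181: 30, 182: 28, 183: 23}
hook end pred 117.16245529420354 {110: 168, 111: 162, 112: 155, 113: 151, 114: 151, 115: 158, 116: 179, 117: 201, 118: 207, 119: 204, 120: 201, 121: 200, 122: 195, 123: 181}
panel [282.80544703 121.930003  ] [152 153 152 146 119  77  42  35  62  98 125 139 142]
21.45 [0.37 0.3  0.08]
the job is handed in; nothing more can be done
None
```

The tape is hooked over the shield's far edge, seated in the saddle and locked. I handed the job in at about 21.5 s; no verdict was reported.

**What I did:** I grasped the tape across its 36 mm and hooked it over the panel. I drew the blade out about 40 mm; the pull rose from 3.3 N to 4.8 N. I set the case on the saddle floor, eased it to the front lip, let go, and pressed the lock button with the closed fingers. The button took about 6 mm of travel at roughly 5–6 N, then hit a hard stop at 14 N.

**Last checks:**
- After pressing, the case's front edge appeared within 1 pixel of where a seated case should be.
- The hook end still showed beyond the panel, within about 1–2 pixels of where it should be.
- The fingers were clear, with about 0 N on the wrist.

**Disagreements and gaps:**
- **Fingertip distance:** With the fingers closed, they touched the button only about 3 mm ahead of the TCP, not the stated 17 mm. I lowered in small steps until I felt contact, so this caused no harm.
- **Panel position:** The top and wrist views put the panel's edge up to about 5 mm apart. The final hooking was done by feel.
- **Button depth:** The pictures did not clearly show how far down the button is, so "fully down" rests on the press travel and the hard stop.
- **Side view:** I could not view the last side picture, because the 12-picture limit was reached.

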